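Press a guide bushing into a compression-fixture platen

TASK

Press the larger of the two flanged bronze bushings from the parts tray into the empty bore of the clamped aluminium platen: feel it into the mouth of the bore with the fingers and let go, then push it home with the larger bushing driver from the wooden stand until its shoulder seats fully on the platen's face all round. Press steadily and stop as soon as you feel it bottom, never with more than about 40 N, which would bruise it. Then stand the driver back in its hole, and leave everything else where it was.

Things in the scene. Friction and masses are not known exactly. Their poses are not given: they have to be found in the camera images.
- platen: Aluminium platen 200 x 110 x 30 mm, clamped immovably, upper face 37 to 45 mm above the bench. Two upright bores 120 mm apart along its length, 40 mm from its ends: one holds a fitted bushing (flange 6 mm proud), the other is empty, 31 mm wide, right through. Origin on the fitted one's axis at the underside; x points to the empty bore. Clamps midway at both long edges, studs 25 mm above the face.
- bushing: The bushing to fit, bronze, 105 g: barrel 30 mm outside, 24 inside, 28 mm long, square foot; flange 40 mm wide, 6 mm thick on top, its underside the shoulder. Stands in the tray. Origin at the centre of the foot, z up. About 10 mm deep it rests on a sprung steel ring in the bore that grips the barrel: 7 to 20 N push it on. Home (foot 2 mm above platen's underside), force rises steeply.
- driver: The larger steel bushing driver, about 300 g: pilot at the bottom 20 mm in diameter, 18 mm long, tip tapered; above it a disc 40 mm in diameter, 8 mm thick, whose underside bears on the flange; then a round shank 24 mm in diameter, 64 mm long (90 mm overall). Stands upright in a hole of the stand, disc resting on its top. Origin at the centre of the pilot's tip, z up the axis.
- stand: Wooden stand 150 x 64 x 30 mm, immovable, origin under its centre, x along its length. Two upright holes of 24 mm diameter right through, 38 mm either side of the centre on its x axis; either may hold the larger driver, the other holds the smaller.
- stand_hole0 (a point): Centre of the mouth of the stand's hole at +x, on its top (30 mm above the bench).
- stand_hole1 (a point): Centre of the mouth of the stand's hole at -x, on its top (30 mm above the bench).
- tray: Shallow steel parts tray 240 x 100 mm, immovable, lip 12 mm high, inner floor 3 mm above the bench. Origin under its centre, x along its length. The two bushings and the sleeve stand along its length about 80 mm apart, in any order.
- small_bushing: Bystander in the tray: a smaller flanged bronze bushing, barrel 22 mm, flange 29 mm, 26 mm tall, standing. Origin at its foot.
- plain_sleeve: Bystander in the tray: bronze sleeve without flange, 30 mm in diameter, 30 mm tall, standing. Origin at its foot.
- small_driver: Bystander in the stand: smaller driver, disc 28 mm, shank 18 mm, 80 mm overall. Origin at its tip.
- foam_a: Bystander: black foam block 42 x 42 x 36 mm on the foil. Origin under its centre.
- foam_b: Bystander: black foam block 42 x 42 x 36 mm on the foil. Origin under its centre.
- beaker: Bystander: clear beaker 76 mm in diameter, 85 mm tall, standing on the notebook. Origin under its centre.
- pliers: Bystander: combination pliers 160 mm long lying flat. Origin under its middle.
Not all that is in view belongs to the job. Leave any pink or red look-alike of the driver alone.

How it is judged:
By the outcome, as a careful person would: the job done as asked, in the order asked, and still so for the second after the job is handed in, with the robot touching nothing.
It also fails if it takes over 72 s, if anything falls off the work surface, if the arm or the gripper's body presses on something with over 40 N, if the wrist force passes 120 N, or if a joint passes its speed limit or range.

ROBOT

A 6-joint arm with a two-finger parallel gripper is mounted at the origin on the work surface. World frame = base frame: x ahead of the robot, y to its left, z up, the work surface at z = 0. Lengths are in m, angles in rad, forces in N, time in s.
With the tool pointing down it reaches from about 0.325 to 0.925 m from the base axis. Payload 3.1 kg.
Tool frame: the origin (TCP) lies at the very end of the fingers, on their centre line; the grasp point (between the pads) lies behind it (env.grasp_offset is the z of the grasp point in the tool frame, in m); z points along the fingers, x is the direction in which the jaws open and shut, and the axes are right-handed (so a half turn about z gives the same grasp; the last joint's range is limited). The gripper opens to 85 mm and grips with 20 to 120 N. Pads are 22 mm wide; open, the fingers measure 114 mm over their backs; the gripper's body (76 mm by 85 mm) begins 54 mm behind the grasp point. The pads swing forward as they close: fully open they stand 13 mm farther back than shut.
Start: joints at [1.209, 0.217, 1.613, -0, 1.311, -0.112], TCP at [0.154, 0.606, 0.231] pointing down, gripper open.
Joint ranges: [-2.75, 2.75], [-0.78, 2.1], [0.31, 2.55], [-1.13, 4.27], [0.13, 2.63], [-2.58, 2.58]. Speed limits (rad/s): [2.79, 2.79, 3.14, 3.14, 3.14, 3.14].

INTERFACE

Orientations are given as a rotation vector (axis times angle).
In Python, from station import env gives the robot as it stands. The module is installed in compiled form; this text tells all that it offers.
- The arm moves only by the tool step_arm, never from a script. Its argument "series" is a list of rows, each an object with "dp": the shift along the tool's x, y, z normalised to -1 to 1, where 1 is 0.5 m, a list of three; "rot": the turn, a rotation vector about the tool's x, y, z normalised to -1 to 1, where 1 is 4 degrees, a list of three; "hand": the opening, from 0 (shut) to 1 (fully open). A call has 1 to 20 rows; each row shifts and turns the pose as measured when the row begins, along the tool's axes as they then stand; what a row does not reach is not made up. A row lasts 1/12 s, in which the tool goes at most 41.7 mm and 7.16 degrees, less where a joint would pass 70% of its speed; a pose out of reach is approached as far as the arm can. A call with a number of a shift or a turn outside -1 to 1 is refused whole. A call with a gripper value outside its range is refused whole. The fingers move at their own pace and stop on an object; the grip force is fixed at half the most. Time passes only in rows, so rows that do not move let the fingers close. It gives the time, the measured TCP pose, the force and the opening at its end, in the units of the state.
- env.get_state(): the state, without advancing time (a new reading comes with each control period).
- env.snapshot(name): name is "scene" or "top" or "wrist"; returns a dict with "image" (480x640x3 uint8, red, green, blue), "camera_matrix" (3x3 intrinsics, pixels), "D" ([k1, k2, p1, p2, k3] as OpenCV has them; the pictures are not rectified), "R" (3x3) and "t" (3): a world point X has camera coordinates R X + t; the wrist camera has in their place "hand_eye" (4x4, takes a point from camera to tool coordinates, whose origin is the TCP and whose axes are the tool frame's). Camera axes: x right, y down, z forward; pixel columns grow to the right and rows downward; lengths in m; the calibration is good to about 2 mm. A picture is of the moment at which its call begins: read the wrist's pose just before it. There is no depth.
- env.hand_in(): hands the job in, once; it reports no verdict.
The state is a dict: "time": time; "joints": joint angles; "joint_velocities": joint speeds; "tau": joint torques, N m; "ee_pos": TCP position; "orientation": TCP orientation; "ft_force": force on the tool from outside, world axes, zero at the start; "torque": the same for the moment, N m; "opening": opening from 0.0 (shut) to 1.0 (fully open).
Only numpy, scipy, OpenCV 4.12 (cv2) and the standard library are available. Lean on these libraries where they do the work, as an engineer would, in place of code of your own. Each camera call takes 0.05 s, during which the arm holds its last target. There are 200 camera calls.

## Working session

There is one attempt and no reset: what is moved stays moved. The work goes in short steps, Python scripts to look and compute and a tool call to move; the robot and the scene stay as the last step left them, time stands still between calls to the robot, and variables do not carry over. Pictures are saved under pics/ and viewed, about 8 in all and at most 12, crops included, and the job is handed in when it is done.

Besides the shell and the picture viewer there is one more tool, called after "Request:" as name([rows], argument=value, ...), one row to a line, values as JSON. step_arm: Moves the arm, as the interface text tells. Its arguments: {"type":"object","properties":{"series":{"type":"array","items":{"type":"object","properties":{"dp":{"type":"array","items":{"type":"number","minimum":-1,"maximum":1}},"rot":{"type":"array","items":{"type":"number","minimum":-1,"maximum":1}},"hand":{"type":"number"}}}}},"required":["series"]}

```bash
mkdir -p pics
cat > h.py <<'E'
import numpy as np, cv2
from station import env
from scipy.spatial.transform import Rotation as Ro
def snap(n):
    s=env.get_state(); d=env.snapshot(n); d['s']=s
    if 'hand_eye' in d:
        T=np.eye(4);T[:3,:3]=Ro.from_rotvec(s['orientation']).as_matrix();T[:3,3]=s['ee_pos']
        T=T@np.array(d['hand_eye']); d['C']=T[:3,3]; d['Rw']=T[:3,:3]
        d['R']=T[:3,:3].T; d['t']=-d['R']@T[:3,3]
    else:
        d['R']=np.array(d['R']);d['t']=np.array(d['t']).ravel();d['Rw']=d['R'].T; d['C']=-d['R'].T@d['t']
    d['camera_matrix']=np.array(d['camera_matrix'],float);d['D']=np.array(d['D'],float)
    return d
def ray(d,uv,z):
    p=cv2.undistortPoints(np.array(uv,float).reshape(-1,1,2),d['camera_matrix'],d['D']).reshape(-1,2)
    r=np.c_[p,np.ones(len(p))]@d['Rw'].T
    return d['C']+r*((z-d['C'][2])/r[:,2])[:,None]
def proj(d,X):
    return cv2.projectPoints(np.array(X,float).reshape(-1,1,3),cv2.Rodrigues(d['R'])[0],d['t'],d['camera_matrix'],d['D'])[0].reshape(-1,2)
def save(im,n): cv2.imwrite('pics/'+n+'.png',im[:,:,::-1])
def load(n): return np.load('pics/'+n+'.npy',allow_pickle=True).item()
def shot(n,f):
    d=snap(n); np.save('pics/'+f+'.npy',d,allow_pickle=True); save(d['image'],f); return d
E
python3 - <<'E'
from h import *
for n in ('top','scene'):
    d=shot(n,n+'0'); print(n,d['C'],d['Rw'][:,2],d['camera_matrix'][0,0])
print(env.get_state(), env.grasp_offset)
d=shot('wrist','wrist0');print(d['C'],d['Rw'][:,2],d['hand_eye'])
E
```

```text
top [0.3534499  0.06296843 0.96936632] [ 0.2201639  -0.03466602 -0.97484672] 471.320849882839
scene [1.24859966 0.60515338 0.70504328] [-0.62910507 -0.51225471 -0.58465539] 507.84481113424204
{'time': 0.1, 'joints': array([ 1.20886209e+00,  2.17721119e-01,  1.61479811e+00,  6.94215581e-06,
        1.31129919e+00, -1.12200585e-01]), 'joint_velocities': array([-0.00031265,  0.00066723, -0.00157266, -0.00118074, -0.00045516,
       -0.00086474]), 'tau': array([-1.65365847e-03, -3.98077726e+01, -3.04968596e+01, -2.98550540e-04,
        4.27743013e-03, -1.68190820e-05]), 'ee_pos': array([0.15417752, 0.604916  , 0.23005978]), 'orientation': array([ 2.47989894,  1.92677041, -0.00298806]), 'ft_force': array([ 0.40213486, -0.34066253, -0.2704295 ]), 'torque': array([-0.02555047, -0.02393513, -0.0483574 ]), 'opening': 1.0019251924391117} -0.0187
[0.07229792 0.62650997 0.37320973] [ 0.31563224 -0.08421843 -0.94513679] [[ 9.99998825e-01  2.73626505e-04 -1.50840778e-03  3.71241398e-04]
 [ 2.34500569e-04  9.45059994e-01  3.26896853e-01 -8.47130383e-02]
 [ 1.51498349e-03 -3.26896823e-01  9.45058819e-01 -1.43129448e-01]
 [ 0.00000000e+00  0.00000000e+00  0.00000000e+00  1.00000000e+00]]
```

View pics/top0.png

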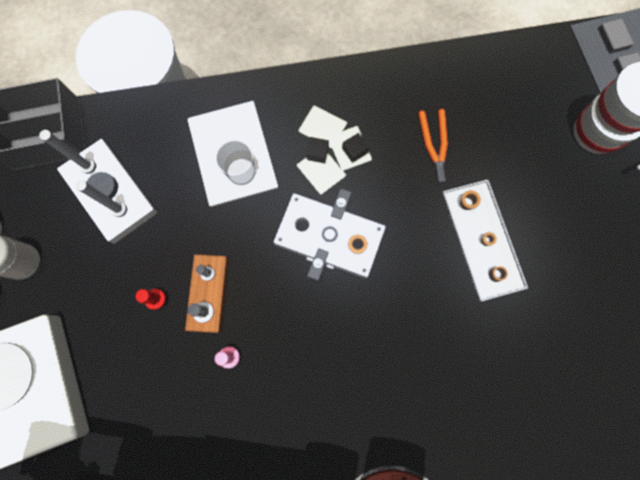

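View pics/scene0.png

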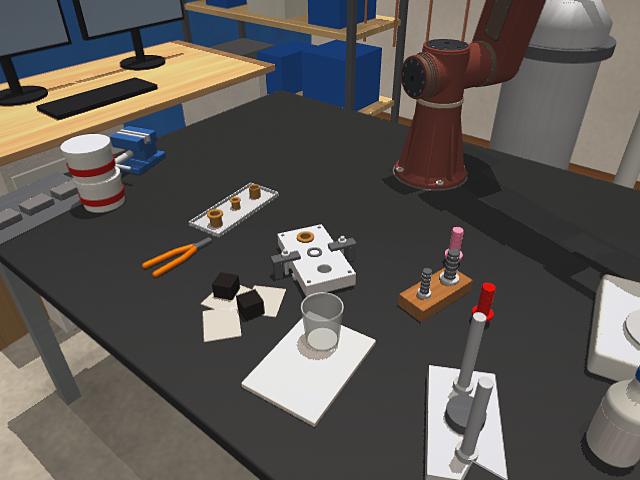

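The top view shows the platen with its empty bore at (302,225) and the fitted bushing at (358,243). In the tray there are three candidates: (470,200), (488,239) and (498,273). The flanged, widest one is (470,200), seen at (215,215) in the scene view. The stand's drivers are at (205,271) and (200,312), and the near one has the bigger disc. The pink and red pieces are decoys. Next I measure and crop to confirm.

Run:
```python
from h import *
d=load('top0')
im=d['image']; hsv=cv2.cvtColor(im,cv2.COLOR_RGB2HSV)
for n,uv,z in [('big',(470,200),.037),('small',(488,239),.029),('sleeve',(498,273),.033),('bore',(302,225),.041),('fit',(358,243),.047),('drv near',(203,312),.038),('drv far',(207,271),.036),('trayTL',(444,190),.012),('TR',(489,181),.012),('BR',(527,289),.012),('BL',(481,300),.012),('beaker',(238,165),.04),('clampA',(341,203),.066),('clampB',(318,263),.066),('pliers',(441,178),.01)]:
    print(n,ray(d,uv,z)[0].round(3))
s=load('scene0')['image']
a=cv2.resize(s[175:245,185:285],(560,392),interpolation=3)
b=cv2.resize(s[225:325,390:505],(230*2-60,348),interpolation=3)
c=cv2.resize(im[170:310,430:540],(0,0),fx=2.1,fy=2.1,interpolation=3)
W=np.zeros((600,800,3),np.uint8)
a=cv2.resize(a,(400,280));b=cv2.resize(b,(345,300));W[:280,:400]=a;W[290:590,:345]=b;W[:c.shape[0],420:420+c.shape[1]]=c
e=cv2.resize(im[245:340,175:235],(180,285),interpolation=3);W[305:590,420:600]=e
save(W,'crop1')
```

```text
big [ 0.585 -0.275  0.037]
small [ 0.5   -0.294  0.029]
sleeve [ 0.428 -0.296  0.033]
bore [0.59  0.075 0.041]
fit [ 0.533 -0.03   0.047]
drv near [0.45  0.293 0.038]
drv far [0.529 0.276 0.036]
trayTL [ 0.622 -0.235  0.012]
TR [ 0.625 -0.334  0.012]
BR [ 0.389 -0.353  0.012]
BL [ 0.382 -0.256  0.012]
beaker [0.74  0.187 0.04 ]
clampA [ 0.615 -0.009  0.066]
clampB [0.503 0.056 0.066]
pliers [ 0.65  -0.235  0.01 ]
```

View pics/crop1.png

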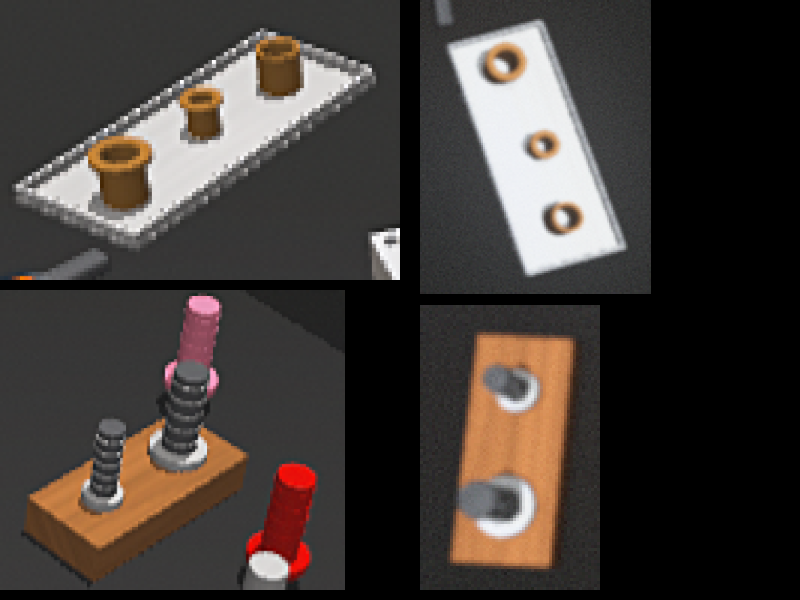

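Confirmed: the large flanged bushing is the far one in the tray, and the larger driver is in the near stand hole. I keep the tool's yaw and move over to the tray.

Request:
step_arm([
  {"dp": [-0.063,0.053,0],"rot": [0,0,0],"hand": 1},
  {"dp": [-0.063,0.053,0],"rot": [0,0,0],"hand": 1},
  {"dp": [-0.063,0.053,0],"rot": [0,0,0],"hand": 1},
  {"dp": [-0.063,0.053,0],"rot": [0,0,0],"hand": 1},
  {"dp": [-0.063,0.053,0],"rot": [0,0,0],"hand": 1},
  {"dp": [-0.063,0.053,0],"rot": [0,0,0],"hand": 1},
  {"dp": [-0.063,0.053,0],"rot": [0,0,0],"hand": 1},
  {"dp": [-0.063,0.053,0],"rot": [0,0,0],"hand": 1},
  {"dp": [-0.063,0.053,0],"rot": [0,0,0],"hand": 1},
  {"dp": [-0.063,0.053,0],"rot": [0,0,0],"hand": 1},
  {"dp": [-0.063,0.053,0],"rot": [0,0,0],"hand": 1},
  {"dp": [-0.063,0.053,0],"rot": [0,0,0],"hand": 1},
  {"dp": [-0.063,0.053,0],"rot": [0,0,0],"hand": 1},
  {"dp": [-0.063,0.053,0],"rot": [0,0,0],"hand": 1},
  {"dp": [-0.063,0.053,0],"rot": [0,0,0],"hand": 1},
  {"dp": [-0.063,0.053,0],"rot": [0,0,0],"hand": 1},
  {"dp": [-0.063,0.053,0],"rot": [0,0,0],"hand": 1},
  {"dp": [-0.063,0.053,0],"rot": [0,0,0],"hand": 1},
])

```text
time: 1.65
ee_pos: [0.4765, -0.0685, 0.225]
orientation: [2.465, 1.944, -0.001]
ft_force: [0.9, 0.4, -0.0]
opening: 0.998
```

Request:
step_arm([
  {"dp": [-0.058,0.051,0.028],"rot": [0,0,0],"hand": 1},
  {"dp": [-0.058,0.051,0.028],"rot": [0,0,0],"hand": 1},
  {"dp": [-0.058,0.051,0.028],"rot": [0,0,0],"hand": 1},
  {"dp": [-0.058,0.051,0.028],"rot": [0,0,0],"hand": 1},
  {"dp": [-0.058,0.051,0.028],"rot": [0,0,0],"hand": 1},
  {"dp": [-0.058,0.051,0.028],"rot": [0,0,0],"hand": 1},
  {"dp": [0,0,0],"rot": [0,0,0],"hand": 1},
])

```text
time: 2.23
ee_pos: [0.5854, -0.2839, 0.1397]
orientation: [2.47, 1.932, 0.001]
ft_force: [-0.5, 0.8, -0.1]
opening: 1.0
```

```bash
cat >> h.py <<'E'
def ells(d,mask,amin=300):
    out=[]
    for c in cv2.findContours(mask,cv2.RETR_LIST,cv2.CHAIN_APPROX_NONE)[0]:
        if cv2.contourArea(c)>amin and len(c)>20: out.append((c,cv2.fitEllipse(c)))
    return out
def circ(d,c,z):
    """least squares circle of contour cast onto plane z"""
    P=ray(d,c.reshape(-1,2),z)[:,:2]
    A=np.c_[2*P,np.ones(len(P))]; s=np.linalg.lstsq(A,(P**2).sum(1),rcond=None)[0]
    r=np.sqrt(s[2]+s[0]**2+s[1]**2); e=np.abs(np.linalg.norm(P-s[:2],axis=1)-r)
    return s[:2],r,e.max()
E
python3 - <<'E'
from h import *
d=shot('wrist','w1'); print(d['s']['time'],d['s']['ee_pos'],d['s']['orientation'],d['camera_matrix'][0])
hsv=cv2.cvtColor(d['image'],cv2.COLOR_RGB2HSV)
m=((hsv[...,1]>110)&(hsv[...,0]>5)&(hsv[...,0]<30)&(hsv[...,2]>60)).astype(np.uint8)*255
cv2.imwrite('pics/m1.png',m)
for c,e in ells(d,m): print(np.round(e[0]),np.round(e[1],1),cv2.contourArea(c),[np.round(x,4) for x in circ(d,c,.037)])
E
```

```text
2.2333 [ 0.5854369  -0.28389667  0.13969349] [2.47032660e+00 1.93153723e+00 1.28171863e-03] [368.25095781   0.         319.24918839]
[404. 386.] [ 56.1 113.1] 2961.0 [array([ 0.7241, -0.2483]), np.float64(0.0372), np.float64(0.0291)]
[328. 230.] [18.8 28.9] 422.0 [array([ 0.5809, -0.2765]), np.float64(0.0084), np.float64(0.0023)]
[329. 236.] [54.2 55.4] 2349.5 [array([ 0.5856, -0.2773]), np.float64(0.0198), np.float64(0.0017)]
[270. 121.] [21.8 24.3] 409.5 [array([ 0.5006, -0.2954]), np.float64(0.0071), np.float64(0.0015)]
[269. 121.] [41.6 43.8] 1430.5 [array([ 0.5008, -0.2965]), np.float64(0.0134), np.float64(0.0004)]
[232.   7.] [39.5 59.2] 662.0 [array([ 0.4348, -0.2992]), np.float64(0.0121), np.float64(0.007)]
```

View pics/w1.png

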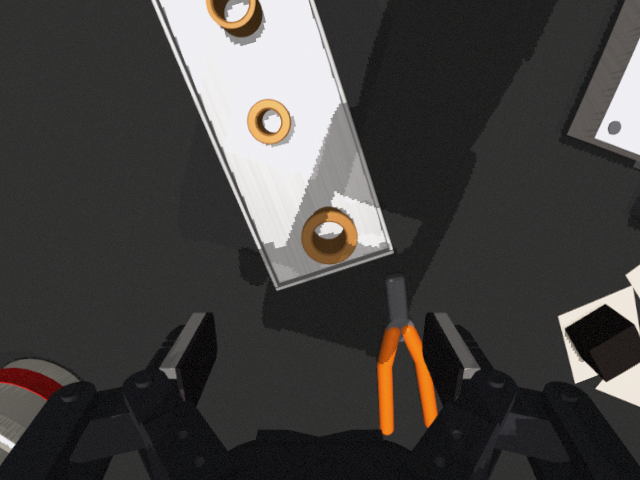

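Picture 4, wrist: the large bushing's flange is at (329,236). It fits a 39.6 mm circle at (0.5856, -0.2773), which matches the 40 mm given. I descend and grip the flange.

Request:
step_arm([
  {"dp": [0.013,-0.003,0],"rot": [0,0,0],"hand": 1},
  {"dp": [0,0,0.06],"rot": [0,0,0],"hand": 1},
  {"dp": [0,0,0.06],"rot": [0,0,0],"hand": 1},
  {"dp": [0,0,0.06],"rot": [0,0,0],"hand": 1},
  {"dp": [0,0,0.04],"rot": [0,0,0],"hand": 1},
  {"dp": [0,0,0.018],"rot": [0,0,0],"hand": 1},
  {"dp": [0,0,0],"rot": [0,0,0],"hand": 1},
])

```text
time: 2.87
ee_pos: [0.5871, -0.2667, 0.0256]
orientation: [2.463, 1.935, 0.011]
ft_force: [-0.9, 0.4, -0.0]
opening: 1.001
```

Request:
step_arm([
  {"dp": [-0.021,0.002,0.006],"rot": [0,0,0],"hand": 1},
  {"dp": [0,0,0],"rot": [0,0,0],"hand": 1},
  {"dp": [0,0,0],"rot": [0,0,0],"hand": 1},
])

```text
time: 3.12
ee_pos: [0.5871, -0.2762, 0.0266]
orientation: [2.457, 1.937, 0.013]
ft_force: [-0.1, 0.3, 0.8]
opening: 1.002
```

Request:
step_arm([
  {"dp": [-0.002,-0.002,0.01],"rot": [0.2,0,0],"hand": 1},
  {"dp": [0,0,0.004],"rot": [0.05,0,0],"hand": 1},
  {"dp": [0,0,0],"rot": [0,0,0],"hand": 1},
])

```text
time: 3.37
ee_pos: [0.5888, -0.2794, 0.024]
orientation: [2.463, 1.94, -0.001]
ft_force: [0.1, 0.4, 0.7]
opening: 0.999
```

Request:
step_arm([
  {"dp": [0.002,-0.006,0.004],"rot": [0,0,0],"hand": 1},
  {"dp": [0,0,0],"rot": [0,0,0],"hand": 0.6},
  {"dp": [0,0,0],"rot": [0,0,0],"hand": 0},
  {"dp": [0,0,0],"rot": [0,0,0],"hand": 0},
  {"dp": [0,0,0],"rot": [0,0,0],"hand": 0},
  {"dp": [0,0,0],"rot": [0,0,0],"hand": 0},
  {"dp": [0,0,0],"rot": [0,0,0],"hand": 0},
  {"dp": [0,0,0],"rot": [0,0,0],"hand": 0},
])

```text
time: 4.03
ee_pos: [0.5872, -0.2783, 0.0234]
orientation: [2.462, 1.939, 0.001]
ft_force: [1.0, 0.8, 0.6]
opening: 0.436
```

Request:
step_arm([
  {"dp": [0,0,0],"rot": [0,0,0],"hand": 0},
  {"dp": [0,0,-0.02],"rot": [0,0,0],"hand": 0},
  {"dp": [0,0,-0.06],"rot": [0,0,0],"hand": 0},
  {"dp": [0,0,-0.06],"rot": [0,0,0],"hand": 0},
  {"dp": [0,0,-0.06],"rot": [0,0,0],"hand": 0},
  {"dp": [0,0,0],"rot": [0,0,0],"hand": 0},
])

```text
time: 4.53
ee_pos: [0.5828, -0.2754, 0.1232]
orientation: [-2.466, -1.942, 0.006]
ft_force: [1.6, -1.2, 1.0]
opening: 0.436
```

Run:
```python
from h import *
d=shot('wrist','w2'); s=d['s'];print(s['ee_pos'],s['orientation'],s['opening'],s['ft_force'])
save(cv2.resize(d['image'][220:480,130:510],(760,520),interpolation=3),'w2c')
```

```text
[ 0.58276288 -0.27543157  0.12318644] [-2.46575372 -1.94169827  0.00562257] 0.4364475280844059 [ 1.59762955 -1.21968205  0.9628121 ]
```

View pics/w2c.png

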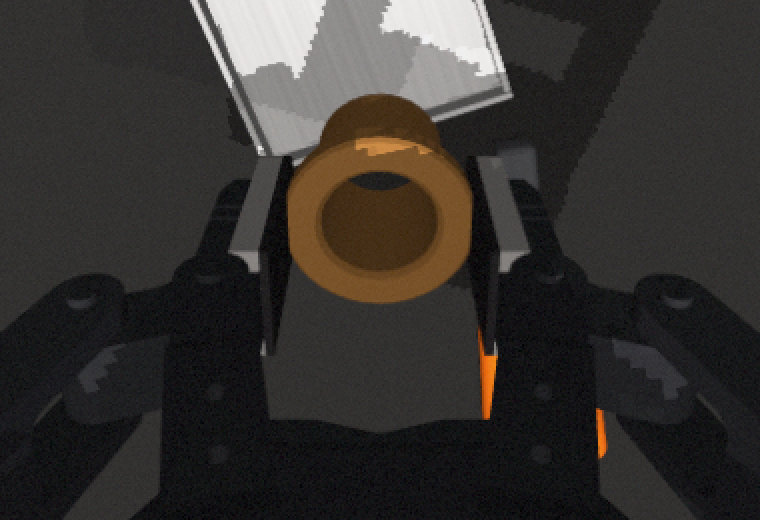

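Picture 5, wrist crop: the bushing is held squarely by its flange, centred between the pads at (380,220) in the crop. Next I move to a hover beside the empty bore.

Request:
step_arm([
  {"dp": [0.075,-0.004,-0.004],"rot": [0,0,0],"hand": 0},
  {"dp": [0.075,-0.004,-0.004],"rot": [0,0,0],"hand": 0},
  {"dp": [0.075,-0.004,-0.004],"rot": [0,0,0],"hand": 0},
  {"dp": [0.075,-0.004,-0.004],"rot": [0,0,0],"hand": 0},
  {"dp": [0.075,-0.004,-0.004],"rot": [0,0,0],"hand": 0},
  {"dp": [0.075,-0.004,-0.004],"rot": [0,0,0],"hand": 0},
  {"dp": [0.075,-0.004,-0.004],"rot": [0,0,0],"hand": 0},
  {"dp": [0.07,-0.004,-0.004],"rot": [0,0,0],"hand": 0},
  {"dp": [0.03,-0.002,-0.002],"rot": [0,0,0],"hand": 0},
  {"dp": [0,0,0],"rot": [0,0,0],"hand": 0},
  {"dp": [0,0,0],"rot": [0,0,0],"hand": 0},
])

```text
time: 5.5
ee_pos: [0.6312, 0.0457, 0.1242]
orientation: [-2.458, -1.924, 0.03]
ft_force: [0.1, 0.4, -0.5]
opening: 0.441
```

```bash
cat >> h.py <<'E'
def go(p,yaw=None):
    """print total dp (normalised) and rot (normalised) from the present pose to TCP p, tool down"""
    s=env.get_state(); R=Ro.from_rotvec(s['orientation']).as_matrix()
    a=np.arctan2(R[1,0],R[0,0]) if yaw is None else np.radians(yaw)
    T=np.array([[np.cos(a),np.sin(a),0],[np.sin(a),-np.cos(a),0],[0,0,-1]])
    rv=Ro.from_matrix(R.T@T).as_rotvec()
    print('at',s['ee_pos'].round(4),'t',round(s['time'],2),'F',s['ft_force'].round(1),'op',round(s['opening'],3),'yaw',np.degrees(a).round(1),'| dp',(R.T@(np.array(p)-s['ee_pos'])/0.5).round(4),'rot',(np.degrees(rv)/4).round(3))
E
python3 - <<'E'
from h import *
d=shot('wrist','w3'); go([0.59,0.075,0.1])
print([x.round(1) for x in proj(d,[[.59,.075,.041],[.533,-.03,.047]])])
save(d['image'],'w3')
E
```

```text
at [0.6309 0.0454 0.1239] t 5.55 F [-1.3 -0.8 -1.1] op 0.434 yaw 76.1 | dp [ 0.0379 -0.0922  0.0503] rot [-0.411  0.037 -0.001]
[array([349.6, 180.7]), array([155.3, 131.9])]
```

View pics/w3.png

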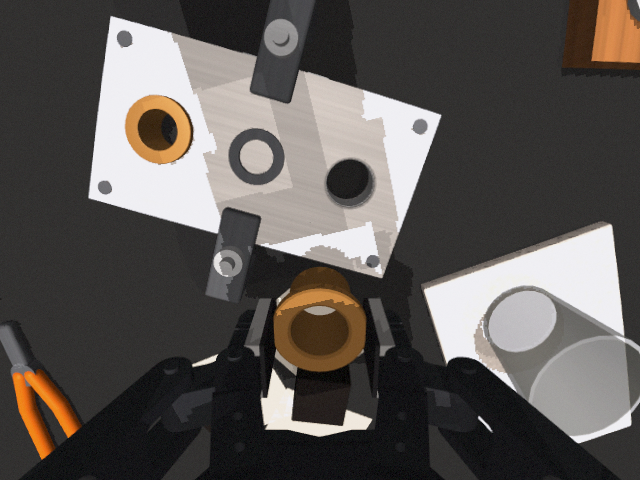

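Picture 6, wrist: the empty bore's mouth is at (350,182), the fitted flange at (158,129) and the held bushing's flange at (320,330). I fit these circles precisely.

```bash
cat >> h.py <<'E'
def radial(im,c,r0,r1,inward=True,n=120,thr=None):
    """outermost strong dark edge going from r1 in to r0"""
    g=cv2.GaussianBlur(cv2.cvtColor(im,cv2.COLOR_RGB2GRAY),(0,0),0.8).astype(np.float32); pts=[]
    for a in np.linspace(0,2*np.pi,n,endpoint=False):
        r=np.arange(r0,r1,.25); x=(c[0]+r*np.cos(a)).astype(np.float32); y=(c[1]+r*np.sin(a)).astype(np.float32)
        v=cv2.remap(g,x[None],y[None],1)[0]; gr=np.gradient(v)*4
        i=np.where((gr>thr))[0]
        if len(i):
            j=i[-1]
            while j>0 and gr[j-1]>gr[j]: j-=1
            pts.append((x[j],y[j]))
    return np.array(pts)
def rfit(p,k=3):
    for _ in range(6):
        e=cv2.fitEllipse(p.astype(np.float32).reshape(-1,1,2)); (cx,cy),(a,b),t=e; t=np.radians(t)
        q=(p-[cx,cy])@np.array([[np.cos(t),-np.sin(t)],[np.sin(t),np.cos(t)]])
        f=np.abs(np.hypot(q[:,0]/a*2,q[:,1]/b*2)-1)*(a+b)/4
        p=p[f<max(.8,2.0*np.median(f))]
    return e,p
E
python3 - <<'E'
from h import *
d=load('w3'); im=d['image']
p=radial(im,(350,182),18,32,thr=6); e,p=rfit(p); print('bore',e,len(p))
hsv=cv2.cvtColor(im,cv2.COLOR_RGB2HSV)
m=((hsv[...,1]>110)&(hsv[...,0]>5)&(hsv[...,0]<30)&(hsv[...,2]>50)).astype(np.uint8)*255
cs=sorted([x for x in ells(d,m,1500)],key=lambda x:x[1][0][0]); 
f=[x for x in cs if 100<x[1][0][0]<220 and x[1][0][1]<200][0]; print('fit',f[1])
for z in (.035,.037,.039,.041,.043,.045):
    b=circ(d,p,z); g=circ(d,f[0],z+.006); print(z,b[0].round(4),b[1].round(4),b[2].round(4),g[0].round(4),g[1].round(4),np.linalg.norm(b[0]-g[0]).round(4))
o=im.copy()
for x,y in p: cv2.circle(o,(round(float(x)),round(float(y))),0,(255,0,0),-1)
A=cv2.resize(o[140:225,305:395],(450,425),interpolation=0);B=cv2.resize(im[255:385,260:380],(340,368),interpolation=0)
W=np.zeros((425,800,3),np.uint8);W[:,:450]=A;W[:368,455:795]=B;save(W,'c7')
E
```

```text
bore ((350.2235107421875, 183.55352783203125), (49.7352294921875, 52.45658493041992), 63.24359130859375) 81
fit ((158.58673095703125, 128.94757080078125), (63.750404357910156, 70.20658874511719), 138.45242309570312)
0.035 [0.5931 0.0752] 0.0163 0.0007 [ 0.5317 -0.0303] 0.0202 0.1221
0.037 [0.5928 0.0751] 0.0162 0.0007 [ 0.5319 -0.0294] 0.02 0.121
0.039 [0.5925 0.075 ] 0.0161 0.0007 [ 0.5321 -0.0286] 0.0198 0.1199
0.041 [0.5921 0.075 ] 0.0159 0.0007 [ 0.5323 -0.0277] 0.0197 0.1189
0.043 [0.5918 0.0749] 0.0158 0.0007 [ 0.5324 -0.0269] 0.0195 0.1178
0.045 [0.5914 0.0748] 0.0156 0.0007 [ 0.5326 -0.0261] 0.0193 0.1168
```

View pics/c7.png

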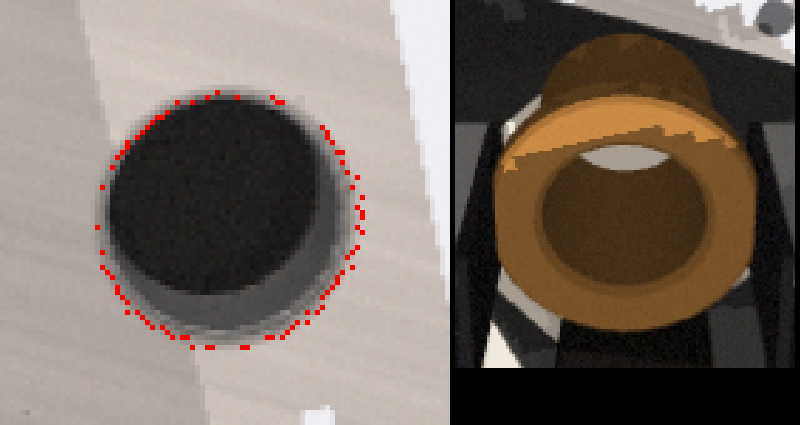

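Run:
```python
from h import *
d=load('w3'); im=d['image']
hsv=cv2.cvtColor(im,cv2.COLOR_RGB2HSV)
m=((hsv[...,1]>110)&(hsv[...,0]>5)&(hsv[...,0]<30)&(hsv[...,2]>40)).astype(np.uint8)*255
m[:255]=0;m[385:]=0;m[:,:255]=0;m[:,385:]=0
c=max(cv2.findContours(m,cv2.RETR_EXTERNAL,cv2.CHAIN_APPROX_NONE)[0],key=cv2.contourArea).reshape(-1,2)
# tool-frame casting
H=np.array(d['hand_eye']); t=dict(d); t['Rw']=H[:3,:3]; t['C']=H[:3,3]
lo=c[c[:,1]>322]
for z in (-.008,-.011,-.0136,-.016):
    r=circ(t,lo,z); print('flange tool',z,r[0].round(4),r[1].round(4),r[2].round(4))
# barrel foot: top of blob
print('blob top',c[:,1].min(), c[c[:,1]<c[:,1].min()+2].mean(0))
up=c[c[:,1]<285]
for z in (.018,.0204,.023): 
    r=circ(t,up,z); print('foot',z,r[0].round(4),r[1].round(4),r[2].round(4))
# same via w1->w2 image
```

```text
flange tool -0.008 [0.0002 0.0045] 0.0198 0.0007
flange tool -0.011 [0.0002 0.0025] 0.0194 0.0007
flange tool -0.0136 [0.0002 0.0008] 0.019 0.0007
flange tool -0.016 [ 0.0002 -0.0008] 0.0187 0.0007
blob top 267 [319.5        267.31818182]
foot 0.018 [ 0.0002 -0.0009] 0.0146 0.0003
foot 0.0204 [0.0002 0.0004] 0.0148 0.0003
foot 0.023 [0.0002 0.0017] 0.015 0.0003
```

Run:
```python
from h import *
go([.631,.065,.068],76)
```

```text
at [0.6309 0.0454 0.1239] t 5.55 F [-1.3 -0.8 -1.1] op 0.434 yaw 76.0 | dp [ 0.0384 -0.006   0.1118] rot [-0.411  0.037  0.014]
```

Request:
step_arm([
  {"dp": [0.02,-0.003,0.02],"rot": [-0.2,0.02,0],"hand": 0},
  {"dp": [0.018,-0.003,0.04],"rot": [-0.2,0.02,0],"hand": 0},
  {"dp": [0,0,0.035],"rot": [0,0,0],"hand": 0},
  {"dp": [0,0,0.015],"rot": [0,0,0],"hand": 0},
  {"dp": [0,0,0],"rot": [0,0,0],"hand": 0},
  {"dp": [0,0,0],"rot": [0,0,0],"hand": 0},
])

```text
time: 6.05
ee_pos: [0.6303, 0.0559, 0.0648]
orientation: [2.483, 1.924, -0.007]
ft_force: [-0.2, -0.6, -0.9]
opening: 0.438
```

Run:
```python
from h import *
d=shot('wrist','w4'); im=d['image']; go([.631,.065,.068],76)
c0=proj(d,[.5925,.075,.039])[0]; print(c0)
p=radial(im,c0,17,42,thr=6); e,p=rfit(p); print('bore',e,len(p)); 
for z in (.037,.039,.041): print(z,[x.round(4) for x in circ(d,p,z)])
hsv=cv2.cvtColor(im,cv2.COLOR_RGB2HSV)
m=((hsv[...,1]>110)&(hsv[...,0]>5)&(hsv[...,0]<30)&(hsv[...,2]>40)).astype(np.uint8)*255
m[:240]=0;m[385:]=0;m[:,:255]=0;m[:,385:]=0
c=max(cv2.findContours(m,cv2.RETR_EXTERNAL,cv2.CHAIN_APPROX_NONE)[0],key=cv2.contourArea).reshape(-1,2)
up=c[c[:,1]<282]; print('top',c[:,1].min(),len(up))
H=np.array(d['hand_eye']); t=dict(d); t['Rw']=H[:3,:3]; t['C']=H[:3,3]
for z in (.018,.0204,.023): 
    print('foot tool',z,[x.round(4) for x in circ(t,up,z)])
for x,y in np.r_[p,up]: cv2.circle(im,(round(float(x)),round(float(y))),0,(255,0,0),-1)
save(cv2.resize(im[120:400,220:500],(600,600),interpolation=0),'w4c')
```

```text
at [0.6303 0.0558 0.0649] t 6.1 F [-0.6 -0.4 -1. ] op 0.439 yaw 76.0 | dp [ 0.0182 -0.0033 -0.0062] rot [-0.037  0.057 -0.121]
[338.31603212 209.50221394]
bore ((338.419921875, 212.32559204101562), (69.19503784179688, 76.71719360351562), 12.109285354614258) 55
0.037 [array([0.5946, 0.0748]), np.float64(0.0175), np.float64(0.0018)]
0.039 [array([0.594 , 0.0749]), np.float64(0.0173), np.float64(0.0017)]
0.041 [array([0.5935, 0.0749]), np.float64(0.0171), np.float64(0.0017)]
top 268 56
foot tool 0.018 [array([ 0.0001, -0.0004]), np.float64(0.0145), np.float64(0.0003)]
foot tool 0.0204 [array([0.0001, 0.0008]), np.float64(0.0147), np.float64(0.0003)]
foot tool 0.023 [array([0.0001, 0.0022]), np.float64(0.015), np.float64(0.0003)]
```

View pics/w4c.png

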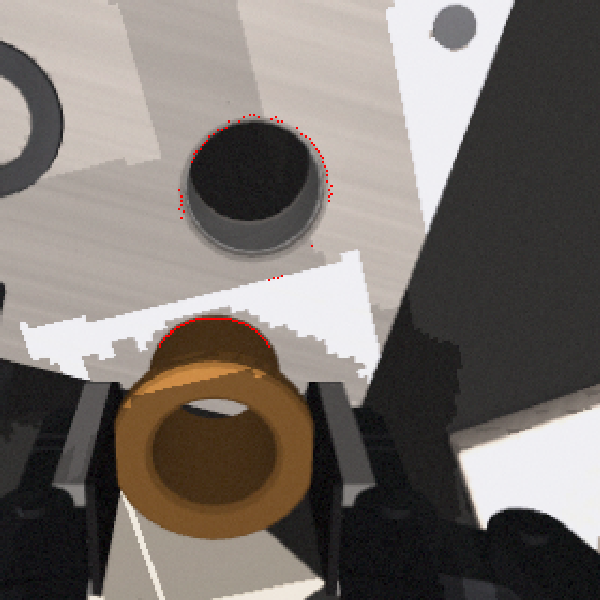

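Picture 8: bore ring at about (338,208), foot edge at (320,268). The shadow edges skewed my bore fit, so I refit over a tighter band.

Run:
```python
from h import *
d=load('w4'); im=d['image']
for c0 in ((338.5,208),(338.5,209.5)):
  for thr in (4,7,10):
    p=radial(im,c0,25,36,thr=thr); e,p=rfit(p); b=circ(d,p,.039);print(thr,np.round(e[0],1),np.round(e[1],1),len(p),[x.round(4) for x in b])
s=d['s'];R=Ro.from_rotvec(s['orientation']).as_matrix()
for y in (0,.0008): print('foot world',s['ee_pos']+R@[.0002,y,.0204])
```

```text
4 [337.9 207.9] [68.2 69.6] 75 [array([0.5922, 0.0749]), np.float64(0.0165), np.float64(0.0005)]
7 [337.9 208. ] [67.5 69.6] 79 [array([0.5922, 0.0749]), np.float64(0.0164), np.float64(0.0004)]
10 [337.9 208. ] [67.2 69.6] 85 [array([0.5922, 0.0749]), np.float64(0.0164), np.float64(0.0004)]
4 [338.3 208.6] [66.1 69.8] 85 [array([0.5925, 0.075 ]), np.float64(0.0163), np.float64(0.0006)]
7 [338.2 208.6] [66.2 69.7] 90 [array([0.5925, 0.0749]), np.float64(0.0163), np.float64(0.0005)]
10 [338.2 208.5] [66.1 69.8] 91 [array([0.5924, 0.0749]), np.float64(0.0163), np.float64(0.0005)]
foot world [0.63029474 0.05605882 0.04441803]
foot world [0.63106934 0.05585883 0.04441594]
```

Run:
```python
from h import *
go([.5918,.0748,.066],76)
```

```text
at [0.6303 0.0558 0.0649] t 6.1 F [-0.6 -0.4 -1. ] op 0.439 yaw 76.0 | dp [ 0.0176 -0.0841 -0.002 ] rot [-0.037  0.057 -0.121]
```

Request:
step_arm([
  {"dp": [0.004,-0.02,-0.004],"rot": [-0.03,0.05,-0.1],"hand": 0},
  {"dp": [0.005,-0.03,0],"rot": [0,0,0],"hand": 0},
  {"dp": [0.004,-0.02,0],"rot": [0,0,0],"hand": 0},
  {"dp": [0.003,-0.01,0],"rot": [0,0,0],"hand": 0},
  {"dp": [0,0,0],"rot": [0,0,0],"hand": 0},
  {"dp": [0,0,0],"rot": [0,0,0],"hand": 0},
])

```text
time: 6.6
ee_pos: [0.5942, 0.0725, 0.0727]
orientation: [2.475, 1.927, 0.01]
ft_force: [0.9, 0.8, -0.3]
opening: 0.436
```

Run:
```python
from h import *
go([.5918,.0748,.066],76)
```

```text
at [0.5942 0.0725 0.0727] t 6.6 F [ 0.9  0.8 -0.3] op 0.436 yaw 76.0 | dp [ 0.0032 -0.0058  0.0133] rot [ 0.117 -0.03  -0.045]
```

Request:
step_arm([
  {"dp": [0.003,-0.005,0.008],"rot": [0.1,-0.03,-0.04],"hand": 0},
  {"dp": [0,0,0.004],"rot": [0,0,0],"hand": 0},
  {"dp": [0,0,0],"rot": [0,0,0],"hand": 0},
])

```text
time: 6.85
ee_pos: [0.5938, 0.0748, 0.0677]
orientation: [2.473, 1.933, 0.005]
ft_force: [-0.2, 0.5, -0.2]
opening: 0.434
```

Run:
```python
from h import *
go([.5918,.0748,.060],76)
```

```text
at [0.5938 0.0748 0.0677] t 6.85 F [-0.2  0.5 -0.2] op 0.434 yaw 76.0 | dp [-0.0009 -0.0039  0.0153] rot [ 0.061 -0.008  0.004]
```

Request:
step_arm([
  {"dp": [-0.001,-0.004,0],"rot": [0.05,0,0],"hand": 0},
  {"dp": [0,-0.001,0.004],"rot": [0,0,0],"hand": 0},
  {"dp": [0,0,0.004],"rot": [0,0,0],"hand": 0},
  {"dp": [0,0,0.004],"rot": [0,0,0],"hand": 0},
])

```text
time: 7.18
ee_pos: [0.5921, 0.0746, 0.0611]
orientation: [2.475, 1.934, 0.002]
ft_force: [0.0, -0.3, -1.1]
opening: 0.434
```

Run:
```python
from h import *
go([.5918,.0748,.058],76)
```

```text
at [0.5921 0.0746 0.0611] t 7.18 F [ 0.  -0.3 -1.1] op 0.434 yaw 76.0 | dp [ 0.0002 -0.0006  0.0061] rot [ 0.015 -0.008  0.   ]
```

Request:
step_arm([
  {"dp": [0,0,0.003],"rot": [0,0,0],"hand": 0},
  {"dp": [0,0,0.003],"rot": [0,0,0],"hand": 0},
  {"dp": [0,0,0.003],"rot": [0,0,0],"hand": 0},
])

```text
time: 7.43
ee_pos: [0.5918, 0.0744, 0.0554]
orientation: [-2.476, -1.934, -0.0]
ft_force: [-0.7, 0.3, -1.3]
opening: 0.435
```

Request:
step_arm([
  {"dp": [0,0,0.003],"rot": [0,0,0],"hand": 0},
  {"dp": [0,0,0.003],"rot": [0,0,0],"hand": 0},
  {"dp": [0,0,0.002],"rot": [0,0,0],"hand": 0},
])

```text
time: 7.68
ee_pos: [0.5916, 0.0744, 0.0507]
orientation: [-2.476, -1.934, 0.0]
ft_force: [0.1, 0.2, -0.9]
opening: 0.436
```

Request:
step_arm([
  {"dp": [0,0,0.002],"rot": [0,0,0],"hand": 0},
  {"dp": [0,0,0.002],"rot": [0,0,0],"hand": 0},
])

```text
time: 7.85
ee_pos: [0.5919, 0.0744, 0.0486]
orientation: [-2.476, -1.934, -0.001]
ft_force: [-0.5, 0.4, 0.7]
opening: 0.442
```

Request:
step_arm([
  {"dp": [0,0,0.002],"rot": [0,0,0],"hand": 0},
  {"dp": [0,0,0.002],"rot": [0,0,0],"hand": 0},
])

```text
time: 8.02
ee_pos: [0.5925, 0.0746, 0.0475]
orientation: [2.476, 1.934, 0.002]
ft_force: [-1.2, 0.4, 4.6]
opening: 0.438
```

The foot is about 10 mm in and the ring is felt at 4.6 N. I release it and back off straight up.

Request:
step_arm([
  {"dp": [0,0,-0.001],"rot": [0,0,0],"hand": 0.5},
  {"dp": [0,0,0],"rot": [0,0,0],"hand": 0.7},
  {"dp": [0,0,0],"rot": [0,0,0],"hand": 1},
  {"dp": [0,0,0],"rot": [0,0,0],"hand": 1},
  {"dp": [0,0,0],"rot": [0,0,0],"hand": 1},
  {"dp": [0,0,-0.02],"rot": [0,0,0],"hand": 1},
  {"dp": [0,0,-0.06],"rot": [0,0,0],"hand": 1},
  {"dp": [0,0,-0.06],"rot": [0,0,0],"hand": 1},
  {"dp": [0,0,-0.03],"rot": [0,0,0],"hand": 1},
  {"dp": [0,0,0],"rot": [0,0,0],"hand": 1},
  {"dp": [0,0,0],"rot": [0,0,0],"hand": 1},
])

```text
time: 8.93
ee_pos: [0.5913, 0.0744, 0.1374]
orientation: [-2.475, -1.933, 0.001]
ft_force: [-0.0, -0.2, -0.6]
opening: 1.002
```

Run:
```python
from h import *
d=shot('wrist','w5'); im=d['image']; go([.45,.293,.20],76)
hsv=cv2.cvtColor(im,cv2.COLOR_RGB2HSV)
m=((hsv[...,1]>110)&(hsv[...,0]>5)&(hsv[...,0]<30)&(hsv[...,2]>40)).astype(np.uint8)*255
for c,e in ells(d,m,800):
    print(np.round(e[0]),np.round(e[1],1),[[x.round(4) for x in circ(d,c,z)] for z in (.045,.063)])
save(im[60:420,60:560],'w5c')
```

```text
at [0.5916 0.0744 0.1374] t 8.98 F [0.2 0.4 1.1] op 1.003 yaw 76.0 | dp [ 0.3557 -0.3808 -0.125 ] rot [-0.008 -0.001 -0.003]
[320. 252.] [59.6 60.5] [[array([0.5976, 0.0732]), np.float64(0.0213), np.float64(0.0011)], [array([0.5909, 0.0748]), np.float64(0.0197), np.float64(0.001)]]
[147. 197.] [55.8 62.5] [[array([ 0.5319, -0.0284]), np.float64(0.02), np.float64(0.0011)], [array([ 0.5301, -0.019 ]), np.float64(0.0184), np.float64(0.001)]]
[580.  65.] [123.7 154.2] [[array([0.5198, 0.2565]), np.float64(0.0382), np.float64(0.0358)], [array([0.519 , 0.2442]), np.float64(0.0353), np.float64(0.033)]]
```

View pics/w5c.png

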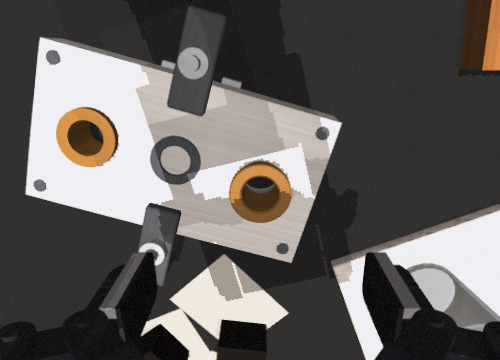

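Picture 9, wrist crop: the bushing stands upright in the bore at full-frame (320,252), its flange top at about 63 mm with a radius of 19.7 mm. On to the driver; I also check how close the decoys are.

Run:
```python
from h import *
d=load('top0')
print('pink',ray(d,(230,357),.01)[0].round(3),'red',ray(d,(155,299),.01)[0].round(3))
hsv=cv2.cvtColor(d['image'],cv2.COLOR_RGB2HSV)
m=((hsv[...,1]<60)&(hsv[...,2]>150)).astype(np.uint8)*255
m[:300]=0;m[325:]=0;m[:,:185]=0;m[:,220:]=0
for c,e in ells(d,m,20): print(e,ray(d,e[0],.038))
go([.455,.29,.20],76)
```

```text
pink [0.357 0.257 0.01 ] red [0.495 0.393 0.01 ]
((202.67657470703125, 311.7961730957031), (18.65827178955078, 19.4167537689209), 68.28656768798828) [[0.4504657  0.29331018 0.038     ]]
at [0.5916 0.0744 0.1374] t 8.98 F [0.2 0.4 1.1] op 1.003 yaw 76.0 | dp [ 0.3523 -0.3696 -0.125 ] rot [-0.008 -0.001 -0.003]
```

Request:
step_arm([
  {"dp": [0,0,-0.06],"rot": [0,0,0],"hand": 1},
  {"dp": [0.03,-0.03,-0.03],"rot": [0,0,0],"hand": 1},
  {"dp": [0.056,-0.059,0],"rot": [0,0,0],"hand": 1},
  {"dp": [0.056,-0.059,0],"rot": [0,0,0],"hand": 1},
  {"dp": [0.056,-0.059,0],"rot": [0,0,0],"hand": 1},
  {"dp": [0.056,-0.059,0],"rot": [0,0,0],"hand": 1},
  {"dp": [0.056,-0.059,0],"rot": [0,0,0],"hand": 1},
  {"dp": [0.04,-0.042,0],"rot": [0,0,0],"hand": 1},
  {"dp": [0,0,0],"rot": [0,0,0],"hand": 1},
  {"dp": [0,0,0],"rot": [0,0,0],"hand": 1},
])

```text
time: 9.82
ee_pos: [0.4447, 0.293, 0.1706]
orientation: [-2.475, -1.921, 0.03]
ft_force: [0.3, 0.7, -0.1]
opening: 1.002
```

Run:
```python
from h import *
d=shot('wrist','w6'); im=d['image']; go([.4505,.293,.165],76)
print(proj(d,[[.4505,.293,.038],[.4505,.293,.102],[.4505,.293,.03]]).round(0))
save(im,'w6')
```

```text
at [0.4446 0.2927 0.1703] t 9.87 F [-0.4 -0.2 -0. ] op 0.999 yaw 76.0 | dp [0.0037 0.0115 0.0103] rot [-0.282  0.14  -0.108]
[[323. 237.]
 [323. 268.]
 [323. 234.]]
```

View pics/w6.png

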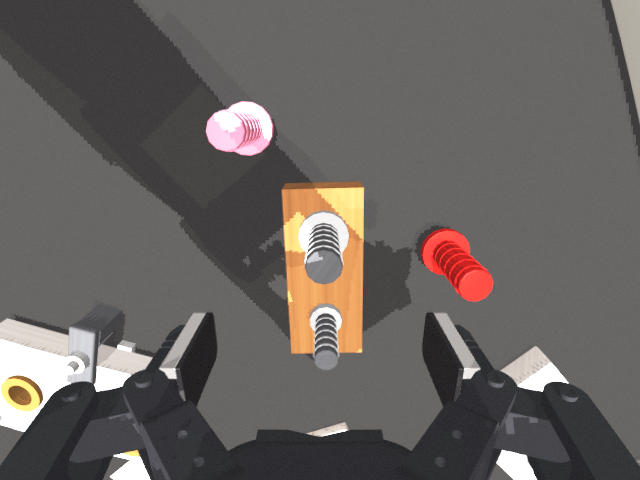

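Picture 10, wrist: larger driver's disc at (323,235) with its shank top at (323,266); small driver top at (326,360). The pink piece at (240,128) and the red one at (458,262) are clear of the fingers. I descend to grip.

Run:
```python
from h import *
d=load('w6'); im=d['image']; hsv=cv2.cvtColor(im,cv2.COLOR_RGB2HSV)
p=radial(im,(323,267),12,24,thr=5)
m=((hsv[...,1]<45)&(hsv[...,2]>120)).astype(np.uint8)*255; m[:200]=0;m[255:]=0;m[:,:290]=0;m[:,360:]=0
c=cv2.convexHull(max(cv2.findContours(m,0,cv2.CHAIN_APPROX_NONE)[0],key=cv2.contourArea)); print('disc',[x.round(4) for x in circ(d,c,.038)],cv2.boundingRect(c))
m=((hsv[...,1]<60)&(hsv[...,2]<110)).astype(np.uint8)*255; m[:245]=0;m[285:]=0;m[:,:295]=0;m[:,350:]=0
c=max(cv2.findContours(m,0,cv2.CHAIN_APPROX_NONE)[0],key=cv2.contourArea).reshape(-1,2); c=c[c[:,1]>264]; print('top',[x.round(4) for x in circ(d,c,.102)],len(c))
```

```text
disc [array([0.4499, 0.2933]), np.float64(0.02), np.float64(0.0011)] (298, 211, 51, 44)Traceback (most recent call last):
  File "<stdin>", line 7, in <module>
  File "h.py", line 31, in circ
    P=ray(d,c.reshape(-1,2),z)[:,:2]
      ~~~^^^^^^^^^^^^^^^^^^^^^
  File "h.py", line 15, in ray
    p=cv2.undistortPoints(np.array(uv,float).reshape(-1,1,2),d['camera_matrix'],d['D']).reshape(-1,2)
      ~~~~~~~~~~~~~~~~~~~^^^^^^^^^^^^^^^^^^^^^^^^^^^^^^^^^^^^^^^^^^^^^^^^^^^^^^^^^^^^^^
cv2.error: OpenCV(4.12.0) /io/opencv/modules/calib3d/src/undistort.dispatch.cpp:347: error: (-215:Assertion failed) CV_IS_MAT(_src) && CV_IS_MAT(_dst) && (_src->rows == 1 || _src->cols == 1) && (_dst->rows == 1 || _dst->cols == 1) && _src->cols + _src->rows - 1 == _dst->rows + _dst->cols - 1 && (CV_MAT_TYPE(_src->type) == CV_32FC2 || CV_MAT_TYPE(_src->type) == CV_64FC2) && (CV_MAT_TYPE(_dst->type) == CV_32FC2 || CV_MAT_TYPE(_dst->type) == CV_64FC2) in function 'cvUndistortPointsInternal'
```

Request:
step_arm([
  {"dp": [0.004,0.009,0.01],"rot": [-0.27,0.13,-0.1],"hand": 1},
  {"dp": [0,0,0.02],"rot": [0,0,0],"hand": 1},
  {"dp": [0,0,0.01],"rot": [0,0,0],"hand": 1},
  {"dp": [0,0,0],"rot": [0,0,0],"hand": 1},
])

```text
time: 10.2
ee_pos: [0.4507, 0.2895, 0.1465]
orientation: [2.48, 1.928, -0.008]
ft_force: [-0.6, -0.2, 0.1]
opening: 1.001
```

Run:
```python
from h import *
go([.4499,.2933,.056],76)
```

```text
at [0.4507 0.2895 0.1465] t 10.2 F [-0.6 -0.2  0.1] op 1.001 yaw 76.0 | dp [ 0.0077 -0.003   0.1809] rot [-0.034  0.061 -0.069]
```

Request:
step_arm([
  {"dp": [0.007,-0.003,0.02],"rot": [-0.03,0.05,-0.06],"hand": 1},
  {"dp": [0,0,0.04],"rot": [0,0,0],"hand": 1},
  {"dp": [0,0,0.04],"rot": [0,0,0],"hand": 1},
  {"dp": [0,0,0.04],"rot": [0,0,0],"hand": 1},
  {"dp": [0,0,0.025],"rot": [0,0,0],"hand": 1},
  {"dp": [0,0,0],"rot": [0,0,0],"hand": 1},
  {"dp": [0,0,0],"rot": [0,0,0],"hand": 1},
])

```text
time: 10.78
ee_pos: [0.4527, 0.2905, 0.0576]
orientation: [-2.483, -1.924, 0.001]
ft_force: [0.3, 0.0, 0.7]
opening: 0.997
```

Run:
```python
from h import *
go([.4499,.2933,.056],76)
```

```text
at [0.4527 0.2905 0.0576] t 10.78 F [0.3 0.  0.7] op 0.997 yaw 76.0 | dp [ 0.0041 -0.0067  0.0032] rot [-0.01   0.004 -0.114]
```

Request:
step_arm([
  {"dp": [0.004,-0.006,0.003],"rot": [0,0,-0.1],"hand": 1},
  {"dp": [0,0,0],"rot": [0,0,0],"hand": 0.5},
  {"dp": [0,0,0],"rot": [0,0,0],"hand": 0},
  {"dp": [0,0,0],"rot": [0,0,0],"hand": 0},
  {"dp": [0,0,0],"rot": [0,0,0],"hand": 0},
  {"dp": [0,0,0],"rot": [0,0,0],"hand": 0},
  {"dp": [0,0,0],"rot": [0,0,0],"hand": 0},
  {"dp": [0,0,0],"rot": [0,0,0],"hand": 0},
  {"dp": [0,0,0],"rot": [0,0,0],"hand": 0},
  {"dp": [0,0,0],"rot": [0,0,0],"hand": 0},
])

```text
time: 11.62
ee_pos: [0.4526, 0.2944, 0.0598]
orientation: [2.475, 1.933, 0.009]
ft_force: [-0.8, -0.6, -1.0]
opening: 0.27
```

Run:
```python
from h import *
go([.4499,.2933,.056],76)
```

```text
at [0.4526 0.2944 0.0598] t 11.62 F [-0.8 -0.6 -1. ] op 0.27 yaw 76.0 | dp [-0.0034 -0.0048  0.0075] rot [ 0.065 -0.053 -0.007]
```

Request:
step_arm([
  {"dp": [0,0,-0.02],"rot": [0,0,0],"hand": 0},
  {"dp": [0,0,-0.04],"rot": [0,0,0],"hand": 0},
  {"dp": [0,0,-0.06],"rot": [0,0,0],"hand": 0},
  {"dp": [0,0,-0.06],"rot": [0,0,0],"hand": 0},
  {"dp": [-0.03,0.03,-0.03],"rot": [0,0,0],"hand": 0},
  {"dp": [-0.054,0.056,0],"rot": [0,0,0],"hand": 0},
  {"dp": [-0.054,0.056,0],"rot": [0,0,0],"hand": 0},
  {"dp": [-0.054,0.056,0],"rot": [0,0,0],"hand": 0},
  {"dp": [-0.054,0.056,0],"rot": [0,0,0],"hand": 0},
  {"dp": [-0.054,0.056,0],"rot": [0,0,0],"hand": 0},
  {"dp": [-0.03,0.035,0],"rot": [0,0,0],"hand": 0},
  {"dp": [0,0,0],"rot": [0,0,0],"hand": 0},
  {"dp": [0,0,0],"rot": [0,0,0],"hand": 0},
])

```text
time: 12.7
ee_pos: [0.5811, 0.0831, 0.1725]
orientation: [2.47, 1.939, 0.002]
ft_force: [-0.7, 0.4, -3.2]
opening: 0.264
```

Run:
```python
from h import *
go([.594,.0743,.13],76)
```

```text
at [0.5811 0.0831 0.1725] t 12.7 F [-0.7  0.4 -3.2] op 0.264 yaw 76.0 | dp [-0.011   0.0291  0.085 ] rot [ 0.027 -0.006  0.065]
```

Request:
step_arm([
  {"dp": [-0.009,0.025,0.02],"rot": [0.02,0,0.06],"hand": 0},
  {"dp": [-0.002,0.004,0.03],"rot": [0,0,0],"hand": 0},
  {"dp": [0,0,0.02],"rot": [0,0,0],"hand": 0},
  {"dp": [0,0,0],"rot": [0,0,0],"hand": 0},
  {"dp": [0,0,0],"rot": [0,0,0],"hand": 0},
])

```text
time: 13.12
ee_pos: [0.5903, 0.0774, 0.1346]
orientation: [-2.469, -1.934, 0.004]
ft_force: [0.5, 0.4, -3.0]
opening: 0.267
```

Run:
```python
from h import *
d=shot('wrist','w7'); go([.594,.0743,.12],76)
save(cv2.resize(d['image'][180:400,180:460],(760,597),interpolation=3),'w7c')
```

```text
at [0.5897 0.0775 0.1342] t 13.17 F [-1.1  0.8 -3.7] op 0.263 yaw 76.0 | dp [-0.0043  0.01    0.0284] rot [-0.092 -0.014  0.035]
```

View pics/w7c.png

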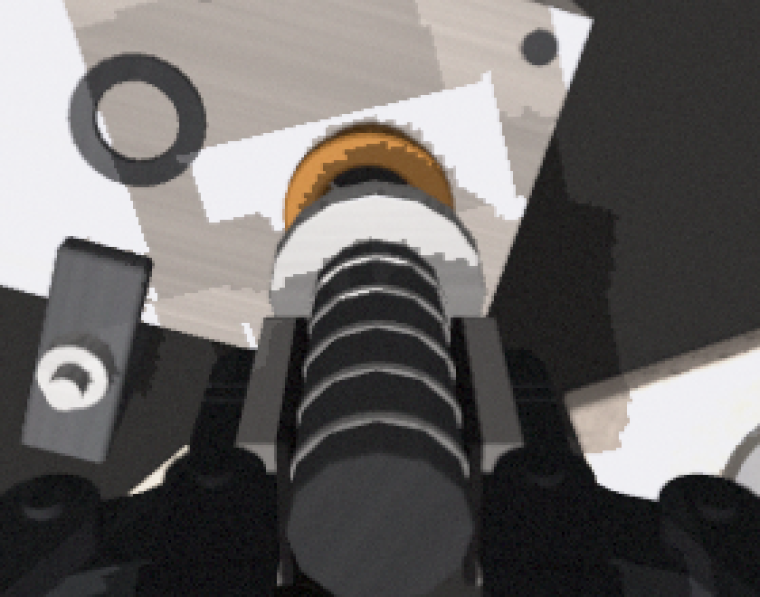

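Picture 11, crop: the driver is held upright with its disc's front edge at full-frame (319,251), and the bushing flange is just behind it at (317,235). I measure the driver in the tool frame from the disc.

Run:
```python
from h import *
d=load('w7'); im=d['image']; hsv=cv2.cvtColor(im,cv2.COLOR_RGB2HSV)
H=np.array(d['hand_eye']); t=dict(d); t['Rw']=H[:3,:3]; t['C']=H[:3,3]
# disc: row above it; take mask white/grey low-sat inside box, exclude bronze & dark
m=((hsv[...,1]<50)&(hsv[...,2]>115)).astype(np.uint8)*255
p=[]
for u in range(296,344):
    col=hsv[245:270,u]; j=np.where((col[:,1]<50)&(col[:,2]>150))[0]
    if len(j): p.append((u,245+j[0]))
p=np.array(p); print(p[::6].tolist())
# ellipse points: solve centre with known r=20mm at tool z (top face of disc)
from scipy.optimize import least_squares
for z in (.0198,.0218,.0238):
    P=ray(t,p,z)[:,:2]; s=least_squares(lambda c:np.linalg.norm(P-c,axis=1)-.020,[0,0],loss='soft_l1',f_scale=.0003); print(z,s.x.round(4),np.abs(s.fun).max().round(4))
hs=hsv; m=((hs[...,1]>110)&(hs[...,0]>5)&(hs[...,0]<30)&(hs[...,2]>40)).astype(np.uint8)*255
m[:200]=0;m[275:]=0;m[:,:270]=0;m[:,370:]=0
c=max(cv2.findContours(m,0,cv2.CHAIN_APPROX_NONE)[0],key=cv2.contourArea).reshape(-1,2); c=c[c[:,1]<244]
# keep top arc only (topmost per column)
q=np.array([(u,c[c[:,0]==u,1].min()) for u in np.unique(c[:,0])])
for z in (.061,.063,.065):
    P=ray(d,q,z)[:,:2]; s=least_squares(lambda c:np.linalg.norm(P-c,axis=1)-.020,[.59,.075],loss='soft_l1',f_scale=.0003); print('flange',z,s.x.round(4),np.abs(s.fun).max().round(4))
```

```text
[[296, 259], [302, 255], [308, 254], [314, 252], [320, 252], [326, 253], [332, 254], [338, 257]]
0.0198 [-0.0002 -0.002 ] 0.0003
0.0218 [-0.0002 -0.0013] 0.0003
0.0238 [-0.0002 -0.0005] 0.0003
flange 0.061 [0.5914 0.0749] 0.0009
flange 0.063 [0.5908 0.0751] 0.0009
flange 0.065 [0.5902 0.0753] 0.0009
```

Request:
step_arm([
  {"dp": [-0.004,0.007,0.003],"rot": [-0.09,0,0.03],"hand": 0},
  {"dp": [0,0,0.006],"rot": [0,0,0],"hand": 0},
  {"dp": [0,0,0.006],"rot": [0,0,0],"hand": 0},
  {"dp": [0,0,0],"rot": [0,0,0],"hand": 0},
])

```text
time: 13.5
ee_pos: [0.5922, 0.0766, 0.127]
orientation: [-2.473, -1.938, -0.003]
ft_force: [-0.1, -0.4, -4.1]
opening: 0.262
```

Run:
```python
from h import *
go([.5927,.0748,.11],76)
```

```text
at [0.5922 0.0766 0.127 ] t 13.5 F [-0.1 -0.4 -4.1] op 0.262 yaw 76.0 | dp [-0.0033  0.0018  0.034 ] rot [ 0.016 -0.021  0.043]
```

Request:
step_arm([
  {"dp": [-0.003,0.001,0.004],"rot": [0,0,0],"hand": 0},
  {"dp": [0,0,0.008],"rot": [0,0,0],"hand": 0},
  {"dp": [0,0,0.004],"rot": [0,0,0],"hand": 0},
  {"dp": [0,0,0],"rot": [0,0,0],"hand": 0},
])

```text
time: 13.83
ee_pos: [0.593, 0.0749, 0.1192]
orientation: [2.472, 1.937, 0.005]
ft_force: [-0.6, 0.2, -2.3]
opening: 0.267
```

Run:
```python
from h import *
go([.5927,.0748,.10],76)
```

```text
at [0.593  0.0749 0.1192] t 13.83 F [-0.6  0.2 -2.3] op 0.267 yaw 76.0 | dp [-0.0004 -0.0007  0.0383] rot [ 0.041 -0.028  0.044]
```

Request:
step_arm([
  {"dp": [0,-0.001,0.006],"rot": [0.04,-0.02,0],"hand": 0},
  {"dp": [0,0,0.006],"rot": [0,0,0],"hand": 0},
  {"dp": [0,0,0.005],"rot": [0,0,0],"hand": 0},
  {"dp": [0,0,0.005],"rot": [0,0,0],"hand": 0},
  {"dp": [0,0,0.004],"rot": [0,0,0],"hand": 0},
])

```text
time: 14.25
ee_pos: [0.593, 0.0749, 0.1053]
orientation: [2.473, 1.937, 0.001]
ft_force: [0.5, -0.4, -4.2]
opening: 0.269
```

Inside the bushing by 5 mm with no side force. I continue.

Request:
step_arm([
  {"dp": [0,0,0.004],"rot": [0,0,0],"hand": 0},
  {"dp": [0,0,0.004],"rot": [0,0,0],"hand": 0},
  {"dp": [0,0,0.004],"rot": [0,0,0],"hand": 0},
  {"dp": [0,0,0.004],"rot": [0,0,0],"hand": 0},
  {"dp": [0,0,0.003],"rot": [0,0,0],"hand": 0},
])

```text
time: 14.67
ee_pos: [0.5928, 0.0749, 0.0944]
orientation: [-2.473, -1.937, -0.001]
ft_force: [-0.1, -0.7, -3.7]
opening: 0.265
```

Request:
step_arm([
  {"dp": [0,0,0.002],"rot": [0,0,0],"hand": 0},
  {"dp": [0,0,0.002],"rot": [0,0,0],"hand": 0},
  {"dp": [0,0,0.002],"rot": [0,0,0],"hand": 0},
])

```text
time: 14.92
ee_pos: [0.5929, 0.075, 0.0912]
orientation: [-2.473, -1.937, -0.001]
ft_force: [-0.7, 0.2, 0.3]
opening: 0.266
```

Request:
step_arm([
  {"dp": [0,0,0.003],"rot": [0,0,0],"hand": 0},
  {"dp": [0,0,0.003],"rot": [0,0,0],"hand": 0},
  {"dp": [0,0,0.003],"rot": [0,0,0],"hand": 0},
])

```text
time: 15.17
ee_pos: [0.5936, 0.075, 0.0897]
orientation: [-2.473, -1.938, -0.001]
ft_force: [-3.6, -0.6, 6.1]
opening: 0.267
```

Request:
step_arm([
  {"dp": [0,-0.001,0.004],"rot": [0,0,0],"hand": 0},
  {"dp": [0,-0.001,0.004],"rot": [0,0,0],"hand": 0},
  {"dp": [0,0,0.004],"rot": [0,0,0],"hand": 0},
])

```text
time: 15.42
ee_pos: [0.5937, 0.075, 0.0887]
orientation: [2.472, 1.938, 0.001]
ft_force: [-3.9, -0.2, 7.5]
opening: 0.267
```

Request:
step_arm([
  {"dp": [0,-0.001,0.005],"rot": [0,0,0],"hand": 0},
  {"dp": [0,-0.001,0.005],"rot": [0,0,0],"hand": 0},
  {"dp": [0,-0.001,0.005],"rot": [0,0,0],"hand": 0},
  {"dp": [0,0,0.005],"rot": [0,0,0],"hand": 0},
])

```text
time: 15.75
ee_pos: [0.5938, 0.0751, 0.0872]
orientation: [2.47, 1.938, 0.0]
ft_force: [-5.4, -0.5, 9.4]
opening: 0.27
```

Request:
step_arm([
  {"dp": [0,-0.003,0.006],"rot": [0,0,0],"hand": 0},
  {"dp": [0,-0.003,0.006],"rot": [0,0,0],"hand": 0},
  {"dp": [0,-0.002,0.006],"rot": [0,0,0],"hand": 0},
  {"dp": [0,-0.002,0.006],"rot": [0,0,0],"hand": 0},
])

```text
time: 16.08
ee_pos: [0.5932, 0.0753, 0.0854]
orientation: [2.464, 1.936, 0.006]
ft_force: [-4.1, -0.7, 9.2]
opening: 0.264
```

Request:
step_arm([
  {"dp": [0,-0.002,0.006],"rot": [0.12,0,0],"hand": 0},
  {"dp": [0,-0.002,0.006],"rot": [0.05,0,0],"hand": 0},
  {"dp": [0,-0.002,0.006],"rot": [0.05,0,0],"hand": 0},
  {"dp": [0,-0.002,0.006],"rot": [0,0,0],"hand": 0},
  {"dp": [0,-0.002,0.006],"rot": [0,0,0],"hand": 0},
])

```text
time: 16.5
ee_pos: [0.5936, 0.0753, 0.0833]
orientation: [2.467, 1.94, -0.002]
ft_force: [-5.1, 0.2, 9.9]
opening: 0.266
```

Run:
```python
from h import *
go([.5927,.0748,.075],76); print(env.get_state()['torque'].round(2))
```

```text
at [0.5936 0.0753 0.0833] t 16.5 F [-5.1  0.2  9.9] op 0.266 yaw 76.0 | dp [-0.0013 -0.0015  0.0166] rot [0.027 0.045 0.093]
[-0.15  1.01  0.01]
```

Request:
step_arm([
  {"dp": [-0.001,-0.002,0.006],"rot": [0.03,0.03,0],"hand": 0},
  {"dp": [0,-0.003,0.006],"rot": [0.02,0,0],"hand": 0},
  {"dp": [0,-0.003,0.006],"rot": [0.02,0,0],"hand": 0},
  {"dp": [0,-0.003,0.006],"rot": [0.02,0,0],"hand": 0},
  {"dp": [0,-0.003,0.006],"rot": [0.02,0,0],"hand": 0},
  {"dp": [0,-0.003,0.006],"rot": [0.02,0,0],"hand": 0},
])

```text
time: 17.0
ee_pos: [0.5931, 0.0753, 0.0813]
orientation: [2.463, 1.94, 0.005]
ft_force: [-4.3, -0.9, 9.3]
opening: 0.264
```

Run:
```python
from h import *
go([.5927,.0748,.075],76)
```

```text
at [0.5931 0.0753 0.0813] t 17.0 F [-4.3 -0.9  9.3] op 0.264 yaw 76.0 | dp [-0.0011 -0.0005  0.0126] rot [0.1   0.019 0.117]
```

Request:
step_arm([
  {"dp": [0,-0.002,0.008],"rot": [0.1,0,0.1],"hand": 0},
  {"dp": [0,-0.002,0.008],"rot": [0.03,0,0],"hand": 0},
  {"dp": [0,-0.002,0.008],"rot": [0.03,0,0],"hand": 0},
  {"dp": [0,-0.002,0.008],"rot": [0.03,0,0],"hand": 0},
])

```text
time: 17.33
ee_pos: [0.5936, 0.0752, 0.0761]
orientation: [2.472, 1.935, -0.002]
ft_force: [-5.2, -1.1, 12.8]
opening: 0.265
```

Run:
```python
from h import *
go([.5927,.0748,.075],76)
```

```text
at [0.5936 0.0752 0.0761] t 17.33 F [-5.2 -1.1 12.8] op 0.265 yaw 76.0 | dp [-0.0012 -0.0015  0.0023] rot [0.007 0.032 0.028]
```

Request:
step_arm([
  {"dp": [0,-0.002,0.006],"rot": [0.02,0.02,0],"hand": 0},
  {"dp": [0,-0.002,0.006],"rot": [0.02,0,0],"hand": 0},
  {"dp": [0,-0.002,0.006],"rot": [0.02,0,0],"hand": 0},
])

```text
time: 17.58
ee_pos: [0.5936, 0.0752, 0.0754]
orientation: [2.472, 1.937, -0.002]
ft_force: [-5.2, -0.9, 11.9]
opening: 0.265
```

Request:
step_arm([
  {"dp": [0,-0.002,0.007],"rot": [0,0,0],"hand": 0},
  {"dp": [0,-0.002,0.007],"rot": [0,0,0],"hand": 0},
  {"dp": [0,-0.002,0.007],"rot": [0,0,0],"hand": 0},
])

```text
time: 17.83
ee_pos: [0.5936, 0.0752, 0.0751]
orientation: [2.469, 1.936, -0.0]
ft_force: [-6.7, -0.0, 14.4]
opening: 0.271
```

Request:
step_arm([
  {"dp": [0,-0.003,0.009],"rot": [0,0,0],"hand": 0},
  {"dp": [0,-0.003,0.01],"rot": [0,0,0],"hand": 0},
])

```text
time: 18.0
ee_pos: [0.5937, 0.0752, 0.075]
orientation: [2.466, 1.934, 0.002]
ft_force: [-9.9, -1.7, 24.0]
opening: 0.265
```

Force rises steeply (about 27 N) with no further travel at TCP z = 0.075. That puts the flange top at 45 mm, which is the measured face of 39 mm plus 6 mm, so it has bottomed. I unload, lift out and look.

Request:
step_arm([
  {"dp": [0,-0.006,0.009],"rot": [0.03,0,0],"hand": 0},
  {"dp": [0,0,0],"rot": [0,0,0],"hand": 0},
])

```text
time: 18.17
ee_pos: [0.5941, 0.0753, 0.0766]
orientation: [2.463, 1.932, 0.007]
ft_force: [1.2, 0.5, -2.3]
opening: 0.265
```

Run:
```python
from h import *
go([.5930,.0748,.13],76)
```

```text
at [0.5941 0.0753 0.0766] t 18.17 F [ 1.2  0.5 -2.3] op 0.265 yaw 76.0 | dp [-0.0018 -0.0007 -0.1067] rot [0.163 0.048 0.054]
```

Request:
step_arm([
  {"dp": [-0.001,-0.001,-0.008],"rot": [0.15,0.04,0.04],"hand": 0},
  {"dp": [0,0,-0.02],"rot": [0,0,0],"hand": 0},
  {"dp": [0,0,-0.03],"rot": [0,0,0],"hand": 0},
  {"dp": [0,0,-0.04],"rot": [0,0,0],"hand": 0},
  {"dp": [0,0.03,-0.04],"rot": [0,0,0],"hand": 0},
  {"dp": [0,0.05,0],"rot": [0,0,0],"hand": 0},
  {"dp": [0,0.02,0],"rot": [0,0,0],"hand": 0},
  {"dp": [0,0,0],"rot": [0,0,0],"hand": 0},
  {"dp": [0,0,0],"rot": [0,0,0],"hand": 0},
])

```text
time: 18.92
ee_pos: [0.6413, 0.0626, 0.1462]
orientation: [-2.472, -1.933, 0.005]
ft_force: [-0.0, 0.3, -3.3]
opening: 0.265
```

Run:
```python
from h import *
d=shot('wrist','w8'); im=d['image']; go([.4526,.2944,.16],76)
hsv=cv2.cvtColor(im,cv2.COLOR_RGB2HSV)
m=((hsv[...,1]>110)&(hsv[...,0]>5)&(hsv[...,0]<30)&(hsv[...,2]>40)).astype(np.uint8)*255
for c,e in ells(d,m,1500):
    print(np.round(e[0]),np.round(e[1],1),[[x.round(4) for x in circ(d,c,z)] for z in (.045,.055)])
s=shot('scene','s8')['image']
A=cv2.resize(s[215:300,265:365],(400,340),interpolation=3); B=im[90:430,130:530]
save(np.hstack([B,A]),'w8c')
```

```text
at [0.6412 0.0626 0.1461] t 18.97 F [ 0.6  0.5 -2.5] op 0.27 yaw 76.0 | dp [ 0.3588 -0.4779 -0.0257] rot [-0.063  0.004  0.01 ]
[ 48. 397.] [ 51.5 108.3] [[array([ 0.7242, -0.2055]), np.float64(0.0363), np.float64(0.0333)], [array([ 0.7175, -0.1937]), np.float64(0.0348), np.float64(0.032)]]
[319. 167.] [58.6 59.4] [[array([0.5923, 0.0749]), np.float64(0.0194), np.float64(0.0005)], [array([0.591 , 0.0752]), np.float64(0.0186), np.float64(0.0005)]]
[141. 116.] [58.6 65.9] [[array([ 0.5321, -0.0286]), np.float64(0.0199), np.float64(0.001)], [array([ 0.5332, -0.024 ]), np.float64(0.0191), np.float64(0.001)]]
[579.  29.] [ 62.7 138.3] [[array([0.546, 0.253]), np.float64(0.0304), np.float64(0.0204)], [array([0.5466, 0.2461]), np.float64(0.0291), np.float64(0.0196)]]
```

View pics/w8c.png

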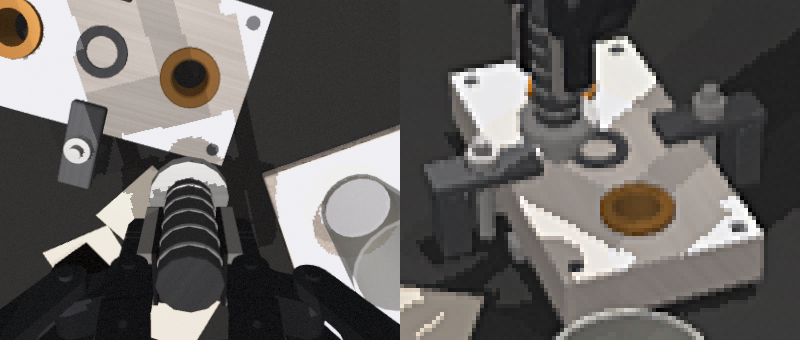

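Picture 12: the flange sits flat on the face with no gap at (319,167). It is concentric with the bore at (0.5923, 0.0749), 120 mm from the fitted one. Next I return the driver.

Request:
step_arm([
  {"dp": [0,0,-0.05],"rot": [0,0,0],"hand": 0},
  {"dp": [0.03,-0.04,-0.03],"rot": [-0.05,0,0],"hand": 0},
  {"dp": [0.049,-0.065,0],"rot": [0,0,0],"hand": 0},
  {"dp": [0.049,-0.065,0],"rot": [0,0,0],"hand": 0},
  {"dp": [0.049,-0.065,0],"rot": [0,0,0],"hand": 0},
  {"dp": [0.049,-0.065,0],"rot": [0,0,0],"hand": 0},
  {"dp": [0.049,-0.065,0],"rot": [0,0,0],"hand": 0},
  {"dp": [0.049,-0.065,0],"rot": [0,0,0],"hand": 0},
  {"dp": [0.025,-0.035,0],"rot": [0,0,0],"hand": 0},
  {"dp": [0,0,0],"rot": [0,0,0],"hand": 0},
  {"dp": [0,0,0],"rot": [0,0,0],"hand": 0},
])

```text
time: 19.93
ee_pos: [0.4375, 0.292, 0.1801]
orientation: [-2.468, -1.926, 0.027]
ft_force: [0.3, -0.9, -2.5]
opening: 0.267
```

```bash
cat >> h.py <<'E'
def disc(f):
    from scipy.optimize import least_squares
    d=load(f); hsv=cv2.cvtColor(d['image'],cv2.COLOR_RGB2HSV); H=np.array(d['hand_eye']); t=dict(d); t['Rw']=H[:3,:3]; t['C']=H[:3,3]
    p=[]
    for u in range(296,344):
        col=hsv[240:275,u]; j=np.where((col[:,1]<60)&(col[:,2]>130))[0]
        if len(j): p.append((u,240+j[0]))
    p=np.array(p); P=ray(t,p,.0218)[:,:2]; s=least_squares(lambda c:np.linalg.norm(P-c,axis=1)-.020,[0,0],loss='soft_l1',f_scale=.0003); print(f,'disc',s.x.round(4),np.median(np.abs(s.fun)).round(4),p[::8].tolist())
E
python3 - <<'E'
from h import *
go([.4526,.2944,.12],76); shot('wrist','w9')
for f in ('w7','w9'): disc(f)
E
```

```text
at [0.4375 0.292  0.1801] t 19.93 F [ 0.3 -0.9 -2.5] op 0.267 yaw 76.0 | dp [0.0129 0.0304 0.1196] rot [-0.274  0.103 -0.015]
w7 disc [-0.0001 -0.0014] 0.0001 [[296, 259], [304, 254], [312, 253], [320, 252], [328, 253], [336, 255]]
w9 disc [-0.0004 -0.0013] 0.0001 [[296, 258], [304, 255], [312, 253], [320, 252], [328, 254], [336, 256]]
```

Request:
step_arm([
  {"dp": [0.013,0.028,0.01],"rot": [-0.27,0.1,0],"hand": 0},
  {"dp": [0,0,0.03],"rot": [0,0,0],"hand": 0},
  {"dp": [0,0,0.04],"rot": [0,0,0],"hand": 0},
  {"dp": [0,0,0.02],"rot": [0,0,0],"hand": 0},
  {"dp": [0,0,0],"rot": [0,0,0],"hand": 0},
  {"dp": [0,0,0],"rot": [0,0,0],"hand": 0},
])

```text
time: 20.48
ee_pos: [0.4564, 0.2896, 0.1281]
orientation: [2.482, 1.923, -0.0]
ft_force: [-0.2, 0.7, -1.9]
opening: 0.269
```

Run:
```python
from h import *
go([.452,.294,.10],76)
```

```text
at [0.4564 0.2896 0.1281] t 20.48 F [-0.2  0.7 -1.9] op 0.269 yaw 76.0 | dp [ 0.0065 -0.0107  0.0562] rot [ 0.025  0.022 -0.117]
```

Request:
step_arm([
  {"dp": [0.006,-0.01,0.01],"rot": [0.02,0.02,-0.1],"hand": 0},
  {"dp": [0,0,0.015],"rot": [0,0,0],"hand": 0},
  {"dp": [0,0,0.015],"rot": [0,0,0],"hand": 0},
  {"dp": [0,0,0],"rot": [0,0,0],"hand": 0},
  {"dp": [0,0,0],"rot": [0,0,0],"hand": 0},
])

```text
time: 20.9
ee_pos: [0.4541, 0.2938, 0.1087]
orientation: [2.477, 1.93, 0.006]
ft_force: [0.7, -0.3, -2.0]
opening: 0.26
```

Run:
```python
from h import *
go([.452,.294,.085],76)
```

```text
at [0.4541 0.2938 0.1087] t 20.9 F [ 0.7 -0.3 -2. ] op 0.26 yaw 76.0 | dp [-0.0007 -0.0043  0.0473] rot [ 0.045 -0.033 -0.035]
```

Request:
step_arm([
  {"dp": [-0.001,-0.004,0.006],"rot": [0.04,-0.03,0],"hand": 0},
  {"dp": [0,-0.001,0.012],"rot": [0,0,0],"hand": 0},
  {"dp": [0,0,0.01],"rot": [0,0,0],"hand": 0},
  {"dp": [0,0,0.006],"rot": [0,0,0],"hand": 0},
  {"dp": [0,0,0],"rot": [0,0,0],"hand": 0},
])

```text
time: 21.32
ee_pos: [0.4518, 0.2946, 0.0909]
orientation: [2.477, 1.932, 0.003]
ft_force: [0.2, -0.4, -3.1]
opening: 0.267
```

Run:
```python
from h import *
go([.452,.294,.07],76)
```

```text
at [0.4518 0.2946 0.0909] t 21.32 F [ 0.2 -0.4 -3.1] op 0.267 yaw 76.0 | dp [-0.0011  0.0005  0.0419] rot [ 0.023 -0.017 -0.024]
```

Request:
step_arm([
  {"dp": [-0.001,0,0.006],"rot": [0.02,-0.01,0],"hand": 0},
  {"dp": [0,0,0.006],"rot": [0,0,0],"hand": 0},
  {"dp": [0,0,0.006],"rot": [0,0,0],"hand": 0},
  {"dp": [0,0,0.006],"rot": [0,0,0],"hand": 0},
  {"dp": [0,0,0.005],"rot": [0,0,0],"hand": 0},
  {"dp": [0,0,0.004],"rot": [0,0,0],"hand": 0},
])

```text
time: 21.82
ee_pos: [0.4522, 0.2943, 0.0732]
orientation: [2.477, 1.932, 0.002]
ft_force: [-0.8, -0.1, -3.5]
opening: 0.267
```

Tip 5 mm into the hole with no force. I continue down to the disc's seat.

Request:
step_arm([
  {"dp": [0,0,0.005],"rot": [0,0,0],"hand": 0},
  {"dp": [0,0,0.005],"rot": [0,0,0],"hand": 0},
  {"dp": [0,0,0.005],"rot": [0,0,0],"hand": 0},
  {"dp": [0,0,0.004],"rot": [0,0,0],"hand": 0},
  {"dp": [0,0,0.002],"rot": [0,0,0],"hand": 0},
])

```text
time: 22.23
ee_pos: [0.4522, 0.2942, 0.0613]
orientation: [-2.477, -1.932, -0.002]
ft_force: [-0.5, -1.0, -2.7]
opening: 0.269
```

Request:
step_arm([
  {"dp": [0,0,0.002],"rot": [0,0,0],"hand": 0},
  {"dp": [0,0,0.002],"rot": [0,0,0],"hand": 0},
  {"dp": [0,0,0.001],"rot": [0,0,0],"hand": 0},
])

```text
time: 22.48
ee_pos: [0.4524, 0.2943, 0.0599]
orientation: [-2.477, -1.932, -0.0]
ft_force: [-1.7, -0.9, 0.6]
opening: 0.264
```

The disc is on the stand: the weight has come off at the grasp height. I release and retreat.

Request:
step_arm([
  {"dp": [0,0,0],"rot": [0,0,0],"hand": 0.4},
  {"dp": [0,0,0],"rot": [0,0,0],"hand": 0.7},
  {"dp": [0,0,0],"rot": [0,0,0],"hand": 1},
  {"dp": [0,0,0],"rot": [0,0,0],"hand": 1},
  {"dp": [0,0,0],"rot": [0,0,0],"hand": 1},
  {"dp": [0,0,-0.03],"rot": [0,0,0],"hand": 1},
  {"dp": [0,0,-0.06],"rot": [0,0,0],"hand": 1},
  {"dp": [0,0,-0.06],"rot": [0,0,0],"hand": 1},
  {"dp": [0,0,-0.06],"rot": [0,0,0],"hand": 1},
  {"dp": [0,0,-0.03],"rot": [0,0,0],"hand": 1},
  {"dp": [0,0,0],"rot": [0,0,0],"hand": 1},
  {"dp": [0,0,0],"rot": [0,0,0],"hand": 1},
])

```text
time: 23.48
ee_pos: [0.4536, 0.2948, 0.1857]
orientation: [2.477, 1.931, 0.007]
ft_force: [-0.4, -0.4, -1.2]
opening: 1.001
```

Run:
```python
from h import *
d=shot('wrist','w10'); im=d['image']; go([.45,.293,.17],76); hsv=cv2.cvtColor(im,cv2.COLOR_RGB2HSV)
x,y=proj(d,[.4505,.2935,.038])[0].astype(int); print(x,y)
m=((hsv[...,1]<45)&(hsv[...,2]>120)).astype(np.uint8)*255; w=np.zeros_like(m); w[y-32:y+20,x-35:x+35]=255; m&=w
c=cv2.convexHull(max(cv2.findContours(m,0,cv2.CHAIN_APPROX_NONE)[0],key=cv2.contourArea)); print('driver disc',[v.round(4) for v in circ(d,c,.038)])
t=shot('top','top9'); o=load('top0')['image']
df=cv2.absdiff(t['image'],o).max(2); df=cv2.morphologyEx((df>45).astype(np.uint8),cv2.MORPH_OPEN,np.ones((3,3)))
for c in cv2.findContours(df,0,2)[0]:
    if cv2.contourArea(c)>15: print('changed',cv2.boundingRect(c))
s=shot('scene','s9'); o=load('scene0')['image']; print('scene')
df=cv2.absdiff(s['image'],o).max(2); df=cv2.morphologyEx((df>45).astype(np.uint8),cv2.MORPH_OPEN,np.ones((3,3)))
for c in cv2.findContours(df,0,2)[0]:
    if cv2.contourArea(c)>15: print('changed',cv2.boundingRect(c))
```

```text
at [0.4537 0.2948 0.1855] t 23.53 F [-0.3 -0.3  1.1] op 1.002 yaw 76.0 | dp [-0.0055 -0.0064  0.031 ] rot [ 0.05  -0.046 -0.028]
316 217
driver disc [array([0.4504, 0.2941]), np.float64(0.0203), np.float64(0.0017)]
changed (234, 351, 5, 12)
changed (215, 351, 14, 11)
changed (179, 255, 47, 78)
changed (6, 220, 198, 260)
changed (292, 214, 20, 19)
changed (458, 190, 23, 21)
scene
changed (402, 278, 56, 32)
changed (454, 275, 6, 7)
changed (604, 274, 36, 23)
changed (315, 261, 19, 13)
changed (207, 209, 16, 21)
changed (478, 207, 5, 16)
changed (438, 177, 11, 8)
changed (453, 172, 12, 9)
changed (491, 144, 5, 5)
changed (462, 130, 30, 18)
changed (462, 127, 10, 8)
changed (406, 91, 12, 8)
changed (458, 58, 82, 68)
changed (415, 48, 7, 7)
changed (405, 48, 18, 23)
changed (524, 0, 33, 49)
changed (456, 0, 66, 47)
changed (452, 0, 15, 40)
```

Run:
```python
from h import *
for f in ('scene0','s9'):
    im=load(f)['image']; h=cv2.cvtColor(im,cv2.COLOR_RGB2HSV).astype(int); 
    for n,m in (('pink',(h[...,0]>160)&(h[...,1]>60)&(h[...,1]<150)&(h[...,2]>120)),('red',((h[...,0]<4)|(h[...,0]>176))&(h[...,1]>200)&(h[...,2]>120))):
        m=m.astype(np.uint8); m[:220]=0;m[330:]=0;m[:,:420]=0;m[:,510:]=0; print(f,n,cv2.boundingRect(m))
s=env.get_state(); print(s['joint_velocities'].round(3)); env.hand_in()
```

```text
scene0 pink (445, 227, 19, 33)
scene0 red (472, 283, 23, 37)
s9 pink (445, 227, 19, 33)
s9 red (472, 283, 23, 37)
[-0.002  0.012  0.014  0.002  0.003 -0.001]
the job is handed in; nothing more can be done
```

The large flanged bushing is in the empty bore and looks fully seated, and the driver is back upright in its hole. I handed the job in at about 23.7 s of the 72 s allowed; the hand-in gave no verdict.

- **Fitting:** I felt the bushing about 10 mm into the bore with the fingers, met the ring at about 4.6 N and let go. I then pushed it home with the larger driver.
- **Bottoming:** The push took about 10 to 18 N above the driver's weight. It bottomed with a steep rise to about 27 N and no more travel. One last push row followed, also aimed well below 40 N, but I did not read its peak force. There was also a side force of up to about 10 N while pressing.
- **Bushing check:** In the wrist and scene views the flange sits flat on the face with no gap in sight. It lies on the bore axis, 120 mm from the fitted bushing, and its top is at about 45 mm, as the 39 mm face plus the 6 mm flange predicts. The flange radius came out at 19.4 mm for a true 20 mm, so the camera alone pins the seating only to a few millimetres; the force and the driver height are the firmer evidence.
- **Driver check:** It stands back in the stand within about 1 mm of where it started.
- **Everything else:** Comparing the first and last pictures, the pink and red look-alikes did not move. The other differences lie at the tray spot, the bore, the stand, and places I put down to the arm and its shadows. I checked that last comparison by numbers only, because my 12 picture views were used up.

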